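# Dock the code reader, then hold the bottle over its window

## Task

Push the desktop code reader square and flush into the inner corner of the low metal fence, against both walls. Then take the white saline bottle, carry it over the gauze pack and the tub, and hold it upright about 1 cm above the reader's round window, centred on it and never touching the reader. Finish while holding the bottle still there, and leave the other things where they stand.

Things in the scene. Friction and masses are not known exactly. Their poses are not given: they have to be found in the camera images.
- charging_corner: Low L-shaped aluminium fence fixed to the desk, walls 14 mm high, 10 mm thick. Origin: inner corner, on the desk. x points away from the robot (turned up to 0.3 rad), y to the left. Far wall's inner face: plane x = 0, from y = 0 to +100 mm. Right-hand wall's inner face: plane y = 0, from x = 0 to -115 mm. Open to the left and towards the robot.
- code_reader: Loose grey block, 90 (x) x 68 (y) x 40 mm high, 0.17 to 0.35 kg, round black-rimmed window on top. Origin: centre of its underside. Fully home its origin is at x = -45, y = +34 mm in the fence's frame, axes parallel to the fence's. It starts 15 to 45 mm short of home both ways, turned up to 0.25 rad; slides on the desk when pushed.
- reader_window (a point): Centre of the reader's round window (46 mm across the glass), on the reader's flat top, 40 mm above its underside; z points up.
- bottle: White round saline bottle, 44 mm in diameter, 134 mm tall, 0.08 to 0.17 kg, upright on the desk at the left, at one of three places shared with the two small vials. Straight body from the base to 100 mm up, then shoulder and closed cap. Origin: centre of its base; z points up along its axis. A fixed flat box with a pen on it (45 mm high) lies nearer the robot.
- small_vial_a: Small glass vial, 22 mm in diameter and 47 mm tall, a bystander near the bottle. Origin: centre of its base.
- small_vial_b: Small glass vial, 22 mm in diameter and 47 mm tall, a bystander near the bottle. Origin: centre of its base.
- pack: Light white gauze pack, 172 mm long (its y), 74 mm thick (its x), 121 mm high, standing between the bottle and the reader, long side roughly away from the robot: an obstacle to carry over. Origin: centre of its underside.
- tub: Clear plastic storage tub with a white pierced rack, 129 (x) x 159 (y) x 62 mm high, standing beyond the pack, between the bottle and the reader: an obstacle to carry over. Origin: centre of its underside.
Not all that is in view belongs to the job. What is meant by the charging_corner is not red, and is the larger of those in its own colour.

How it is judged:
By the outcome, as a careful person would: the job done as asked, in the order asked, and still so for the second after the job is handed in, while the arm keeps its last pose, push and grip.
It also fails if it takes over 72 s, if anything falls off the work surface, if the arm or the gripper's body presses on something with over 40 N, if the wrist force passes 120 N, or if a joint passes its speed limit or range.

## Robot

A 6-joint arm with a two-finger parallel gripper is mounted at the origin on a cart in front of the work surface, level with it; the furniture and walls round the work are solid. World frame = base frame: x ahead of the robot, y to its left, z up, the work surface at z = 0. Lengths are in m, angles in rad, forces in N, time in s.
With the tool pointing down it reaches from about 0.425 to 1.125 m from the base axis. Payload 14.9 kg.
Tool frame: the origin (TCP) lies midway between the tips of the shut fingers; the grasp point (between the pads) lies 19 mm behind it (arm.grip_point_offset is the distance from the TCP to the grasp point, in m); z points along the fingers, y is the line along which they close (so a half turn about z gives the same grasp; the last joint's range is limited). The gripper opens to 91 mm and grips with 3 to 60 N. Pads are 32 mm wide; open, the fingers measure 118 mm over their backs; the gripper's body (76 mm by 178 mm) begins 60 mm behind the grasp point.
Start: joints at [1.311, 0.379, 1.734, -0, 1.028, -0.033], TCP at [0.157, 0.682, 0.214] pointing down, gripper open.
Joint ranges: [-2.77, 2.77], [-0.74, 2.19], [0, 2.66], [-1.06, 4.2], [0.31, 2.87], [-3.08, 3.08]. Speed limits (rad/s): [1.89, 1.89, 2.39, 3.14, 3.14, 3.14].

## Interface

Orientations are given as a rotation vector (axis times angle).
In Python, from workcell import arm gives the robot as it stands.
- The arm moves only by the tool servo_tool, never from a script. Its argument "targets" is a list that holds one entry, the list of rows, each a list of 4 numbers: the shift along the world's x, y, z scaled (see below), then the turn about the world's z scaled (see below). A call has exactly 5 rows; each row is the pose to reach, as a shift and turn from the pose commanded when the call began; what a row does not reach only later rows make up. The controller multiplies each number of a shift by 0.5 m and each number of a turn by 60 degrees. A row lasts 1/12 s, in which the tool goes at most 41.7 mm and 7.16 degrees, less where a joint would pass 70% of its speed; a pose out of reach is approached as far as the arm can. A call with a number of a shift or a turn outside -1 to 1 is refused whole. A call with a gripper value outside its range is refused whole. "gripper" is the closure, from 0 (fully open) to 1 (shut), set as the call begins (left out, the last holds). The fingers move at their own pace and stop on an object; the grip force is fixed at half the most. Time passes only in rows, so rows that repeat a pose let the fingers close, or fill a call up. It gives the time, the measured TCP pose, the force, the opening and the grip force at its end, in the units of the state.
- arm.get_state(): the state, without advancing time (a new reading comes with each control period).
- arm.read_camera(name): name is "scene" or "top" or "wrist"; returns (picture, depth): 400x640x3 uint8, red, green, blue; 400x640 float32, m along the optical axis (not along the pixel's ray), 0 where there is no reading.
- arm.calibration(name): a dict with "mtx" (3x3 intrinsics, pixels), "distortion" ([k1, k2, p1, p2, k3] as OpenCV has them; the pictures are not rectified), "pose" (4x4, takes a point from camera to world coordinates). Camera axes: x right, y up, looking along -z (the intrinsics and any distortion apply to the point x, -y, -z); pixel columns grow to the right and rows downward; lengths in m; the calibration is good to about 2 mm. A picture is of the moment at which its call begins: read the wrist's pose just before it. calibration takes no time and is no camera call; for the wrist camera it gives the pose at the moment of the call.
- arm.sign_off(): hands the job in; it is judged then, once.
Trained networks look in the newest picture that a camera, given by its name, has taken for a name from the list of things; names that differ only in an ending like _2 or _b are one class to them, and where a whole thing is asked for, a point or a joint stands for the part that bears it (a point fixed in the world has none). Each returns a list of dicts, best first, with "p" (0 to 1); they miss things now and then, are a little off and sometimes report something else, mostly with a low value. They report only what shows in the picture. A call takes as long as a camera call. They do not tell look-alikes from the thing itself.
- arm.find_in(camera, query): "position" ([column, row] as shares, 0 to 1, of the picture: columns of its width, rows of its height, amid what is visible of it).
- arm.mark_of(camera, query): "position" ([column, row] as shares, 0 to 1, of the picture: columns of its width, rows of its height: a listed point, or the origin of a listed thing).
The state is a dict: "t": time; "joint_positions": joint angles; "dq": joint speeds; "effort": joint torques, N m; "tcp_pos": TCP position; "tcp_rot": TCP orientation; "contact_force": force on the tool from outside, world axes, zero at the start; "wrist_torque": the same for the moment, N m; "finger_gap": opening from 0.0 (shut) to 1.0 (fully open); "grip_force": force on a finger pad.
Only numpy, scipy, OpenCV 4.12 (cv2) and the standard library are available. Lean on these libraries where they do the work, as an engineer would, in place of code of your own. Each camera call takes 0.05 s, during which the arm holds its last target. There are 200 camera calls.

## Working session

There is one attempt and no reset: what is moved stays moved. The work goes in short steps, Python scripts to look and compute and a tool call to move; the robot and the scene stay as the last step left them, time stands still between calls to the robot, and variables do not carry over. Pictures are saved under pics/ and viewed, at most 10 in all, crops included, and the job is handed in when it is done.

Besides the shell and the picture viewer there is one more tool, called after "Request:" by a JSON object that holds its "method" and its "body". servo_tool: Moves the arm, as the interface text tells. Shifts and turns lie within -1 to 1; 1 stands for 0.5 m of shift or 60 degrees of turn. Its arguments: {"type":"object","properties":{"targets":{"type":"array","items":{"type":"array","items":{"type":"array","items":{"type":"number","minimum":-1,"maximum":1}}}},"gripper":{"type":"number"}},"required":["targets"]}

```bash
mkdir -p pics
cat > h.py <<'E'
import numpy as np, cv2
from workcell import arm
def ray(cam,uv):
    c=arm.calibration(cam); P=np.array(c['pose'])
    n=cv2.undistortPoints(np.array([[uv]],float),np.array(c['mtx']),np.array(c['distortion'],float))[0,0]
    d=P[:3,:3]@np.array([n[0],-n[1],-1.]); return P[:3,3],d
def at_z(cam,uv,z):
    o,d=ray(cam,uv); return o+d*(z-o[2])/d[2]
def at_depth(cam,uv,dep):
    o,d=ray(cam,uv); return o+d*dep
def cloud(cam,dep):
    c=arm.calibration(cam);P=np.array(c['pose']);h,w=dep.shape
    g=np.stack(np.meshgrid(np.arange(w),np.arange(h)),-1).reshape(-1,1,2).astype(float)
    n=cv2.undistortPoints(g,np.array(c['mtx']),np.array(c['distortion'],float))[:,0]
    d=np.c_[n[:,0],-n[:,1],-np.ones(len(n))]*dep.reshape(-1,1)
    return (d@P[:3,:3].T+P[:3,3]).reshape(h,w,3)
def proj(cam,p):
    c=arm.calibration(cam);P=np.array(c['pose']);q=P[:3,:3].T@(np.array(p)-P[:3,3])
    q=np.array([[q[0],-q[1],-q[2]]]);return cv2.projectPoints(q,np.zeros(3),np.zeros(3),np.array(c['mtx']),np.array(c['distortion'],float))[0][0,0]
E
python3 - <<'E'
from h import *
for c in ['scene','top']:
    im,d=arm.read_camera(c); cv2.imwrite(f'pics/{c}0.png',im[:,:,::-1]); np.savez(f'{c}0.npz',im=im,d=d)
    print(c,np.round(arm.calibration(c)['pose'],3).tolist())
    for q in ['charging_corner','code_reader','reader_window','bottle','small_vial_a','pack','tub']:
        for f in (arm.find_in,arm.mark_of):
            print(q,f.__name__,[(round(r['p'],2),[round(r['position'][0]*640),round(r['position'][1]*400)]) for r in f(c,q)[:4]])
print(arm.get_state())
E
```

```text
scene [[0.878, 0.271, -0.395, 0.213], [-0.479, 0.533, -0.698, -0.612], [0.022, 0.801, 0.598, 0.624], [0.0, 0.0, 0.0, 1.0]]
charging_corner call [(0.69, [430, 258]), (0.61, [370, 295])]
charging_corner call [(0.73, [434, 255]), (0.52, [263, 290])]
code_reader call [(0.81, [333, 273]), (0.25, [257, 174])]
code_reader call [(0.8, [334, 279])]
reader_window call [(0.95, [331, 275])]
reader_window call [(0.81, [331, 266])]
bottle call [(0.89, [256, 177])]
bottle call [(0.73, [254, 196])]
small_vial_a call [(0.63, [281, 177])]
small_vial_a call [(0.68, [282, 182])]
pack call [(0.89, [243, 209])]
pack call [(0.81, [244, 227])]
tub call [(0.84, [319, 198])]
tub call [(0.74, [317, 209])]
top [[-0.003, 0.988, -0.157, 0.372], [-1.0, -0.004, -0.002, 0.03], [-0.003, 0.157, 0.988, 1.312], [0.0, 0.0, 0.0, 1.0]]
charging_corner call [(0.7, [400, 197]), (0.42, [386, 138])]
charging_corner call [(0.67, [361, 274]), (0.54, [392, 146]), (0.51, [401, 200]), (0.31, [285, 265])]
code_reader call [(0.67, [381, 226])]
code_reader call [(0.71, [381, 223])]
reader_window call [(0.77, [376, 224])]
reader_window
[... 296 characters left out ...]
1, [293, 196])]
{'t': 1.5, 'joint_positions': array([ 1.31069266e+00,  3.78899611e-01,  1.73422008e+00, -2.90409525e-05,
        1.02849887e+00, -3.33208410e-02]), 'dq': array([ 0.00059836,  0.00111766,  0.00143544,  0.00087268,  0.00073619,
       -0.00019061]), 'effort': array([ 5.66221133e-04, -7.63689208e+01, -4.34746671e+01,  6.50622603e-02,
        3.87949264e-02, -6.59715738e-06]), 'tcp_pos': array([0.15741715, 0.68207082, 0.21392208]), 'tcp_rot': array([ 3.55441002e-01,  3.12139957e+00, -4.59596151e-05]), 'contact_force': array([-0.09246074, -0.37515701, -0.58443623]), 'wrist_torque': array([-0.02797941,  0.03763977, -0.01821468]), 'grip_force': 0.0, 'finger_gap': 0.9995786969024033}
```

View pics/scene0.png

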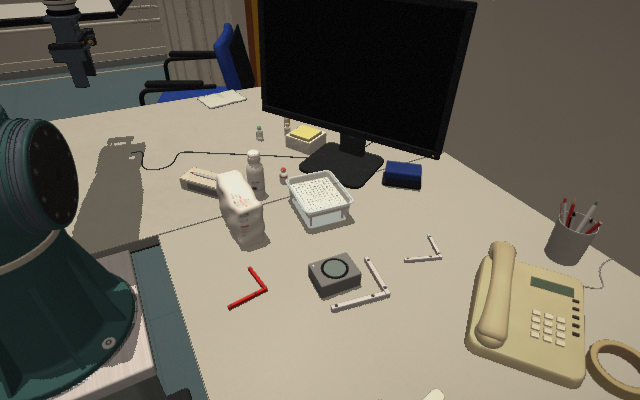

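```bash
python3 -c "
import cv2
im=cv2.imread('pics/top0.png');cv2.imwrite('pics/top0c.png',cv2.resize(im[120:320,180:447],None,fx=3,fy=3,interpolation=cv2.INTER_CUBIC)[:600,:800])"
```

```text
(no output)
```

View pics/top0c.png

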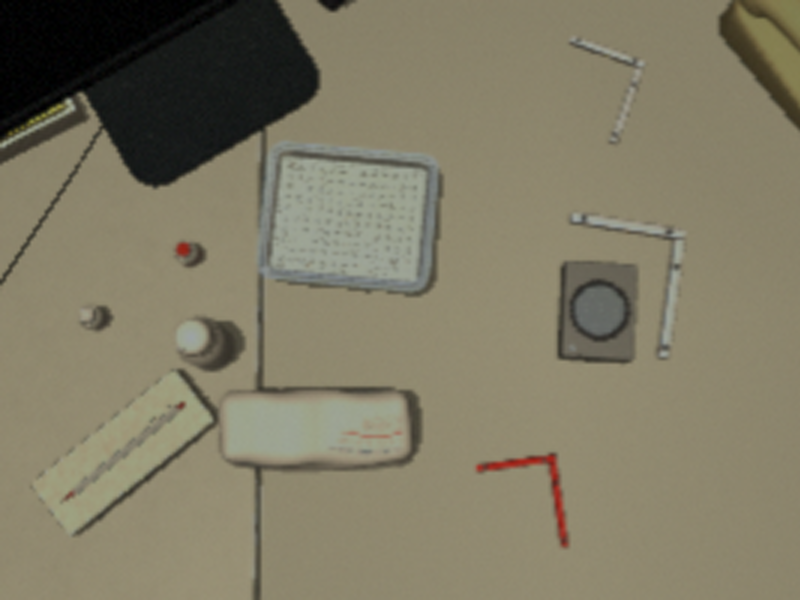

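Run:
```python
from h import *
f=lambda x,y:(180+(x+.5)/3-.5,120+(y+.5)/3-.5)
d=np.load('top0.npz')['d']; pc=cloud('top',d)
for n,uv,z in [('corner_outer',(685,232),.014),('farwall_end',(571,217),.014),('rightwall_end',(663,357),.014),('win',(600,310),.04),('rTL',(562,262),.04),('rTR',(637,265),.04),('rBR',(633,361),.04),('rBL',(559,357),.04),('cap',(194,335),.134),('vialred',(184,250),.047),('vial',(92,314),.047),
 ('tubTL',(268,145),.062),('tubTR',(438,155),.062),('tubBR',(425,292),.062),('tubBL',(265,275),.062),('pTL',(222,392),.121),('pTR',(408,390),.121),('pBR',(410,462),.121),('pBL',(225,462),.121),('box',(180,372),.045),('boxr',(213,418),.045)]:
    p=f(*uv); i=pc[int(round(p[1])),int(round(p[0]))]
    print(n,np.round(p,1),np.round(at_z('top',p,z)[:2],4),'depth pt',np.round(i,3))
c=arm.calibration('wrist');print(np.round(c['pose'],3),np.round(c['mtx'],1),c['distortion'])
# bottle from two nets
def tri(a,b):
    (o1,d1),(o2,d2)=a,b
    A=np.c_[d1,-d2];s=np.linalg.lstsq(A,o2-o1,rcond=None)[0];return (o1+d1*s[0]+o2+d2*s[1])/2,np.linalg.norm(o1+d1*s[0]-o2-d2*s[1])
print(tri(ray('top',(377,224)),ray('scene',(331,267))))
```

```text
corner_outer [408. 197.] [ 0.59   -0.2269] depth pt [ 0.59  -0.227  0.012]
farwall_end [370. 192.] [ 0.6049 -0.1187] depth pt [ 0.607 -0.12   0.005]
rightwall_end [400.7 238.7] [ 0.4712 -0.2022] depth pt [ 0.47  -0.204  0.011]
win [379.7 223. ] [ 0.5128 -0.1406] depth pt [ 0.513 -0.142  0.04 ]
rTL [367. 207.] [ 0.5578 -0.1064] depth pt [ 0.564 -0.111 -0.001]
rTR [392. 208.] [ 0.5547 -0.1761] depth pt [ 0.56  -0.182  0.002]
rBR [390.7 240. ] [ 0.4656 -0.1698] depth pt [ 0.468 -0.176  0.004]
rBL [366.  238.7] [ 0.4696 -0.1019] depth pt [ 0.471 -0.105  0.005]
cap [244.3 231.3] [0.4822 0.2192] depth pt [0.483 0.221 0.13 ]
vialred [241. 203.] [0.5693 0.2442] depth pt [0.569 0.244 0.051]
vial [210.3 224.3] [0.51   0.3277] depth pt [0.511 0.329 0.047]
tubTL [269. 168.] [0.6651 0.1659] depth pt [ 0.68   0.173 -0.002]
tubTR [325.7 171.3] [0.655  0.0086] depth pt [0.669 0.007 0.003]
tubBR [321.3 217. ] [0.5275 0.0212] depth pt [0.535 0.022 0.001]
tubBL [268.  211.3] [0.5436 0.1671] depth pt [0.545 0.167 0.061]
pTL [253.7 250.3] [0.4343 0.1962] depth pt [0.442 0.212 0.001]
pTR [315.7 249.7] [0.4355 0.0366] depth pt [0.441 0.036 0.003]
pBR [316.3 273.7] [0.3745 0.035 ] depth pt [0.374 0.037 0.004]
pBL [254.7 273.7] [0.3749 0.1926] depth pt [ 0.374  0.209 -0.003]
box [239.7 243.7] [0.4567 0.2457] depth pt [0.457 0.249 0.02 ]
boxr [250.7 259. ] [0.4147 0.2146] depth pt [0.415 0.215 0.038]
[[ 0.225 -0.932 -0.284  0.076]
 [ 0.974  0.215  0.064  0.701]
 [ 0.001 -0.291  0.957  0.383]
 [ 0.     0.     0.     1.   ]] [[349.4   0.  321.7]
 [  0.  349.4 200.2]
 [  0.    0.    1. ]] [0.00105772 0.         0.         0.         0.        ]
(array([ 0.50829584, -0.1324852 ,  0.03902617]), np.float64(0.004092815458945417))
```

The fence wanted is the white larger L, its outer corner at top-picture pixel (408,197). The reader's window is at (380,223) and the bottle cap at (244,231). The red L and the small white L at the upper right are decoys. Next I move over the bottle and look with the wrist camera.

Request:
{"method": "servo_tool", "body": {"targets": [[[0.043,-0.062,0,0],[0.086,-0.123,0,0],[0.13,-0.185,0,0],[0.173,-0.246,0,0],[0.216,-0.308,0,0]]], "gripper": 0}}

```text
t: 1.92
tcp_pos: [0.266, 0.5266, 0.214]
tcp_rot: [0.355, 3.121, 0.0]
contact_force: [1.2, -0.1, 1.0]
finger_gap: 0.999
grip_force: 0.0
```

Request:
{"method": "servo_tool", "body": {"targets": [[[0.043,-0.062,0,0],[0.086,-0.123,0,0],[0.13,-0.185,0,0],[0.173,-0.246,0,0],[0.216,-0.308,0,0]]]}}

```text
t: 2.33
tcp_pos: [0.3742, 0.3726, 0.2142]
tcp_rot: [0.355, 3.121, 0.001]
contact_force: [0.5, 0.5, -0.1]
finger_gap: 1.003
grip_force: 0.0
```

Request:
{"method": "servo_tool", "body": {"targets": [[[0.06,-0.08,0,0],[0.12,-0.16,0,0],[0.16,-0.24,0,0],[0.2,-0.3,0,0],[0.2,-0.3,0,0]]]}}

```text
t: 2.75
tcp_pos: [0.4754, 0.2206, 0.2142]
tcp_rot: [0.359, 3.12, -0.0]
contact_force: [0.5, 0.4, 0.5]
finger_gap: 0.999
grip_force: 0.0
```

Run:
```python
from h import *
im,d=arm.read_camera('wrist');cv2.imwrite('pics/w1.png',im[:,:,::-1]);pc=cloud('wrist',d);np.savez('w1.npz',im=im,d=d,pc=pc)
for q in ['bottle','small_vial_a','pack','tub']:
    for r in arm.mark_of('wrist',q)[:3]:
        uv=np.array(r['position'])*[640,400];print(q,round(r['p'],2),uv.round(),at_z('wrist',uv,0)[:2].round(4))
m=(abs(pc[...,0]-.48)<.05)&(abs(pc[...,1]-.22)<.05)&(d>0)
z=pc[...,2];print('zmax',z[m].max())
cap=m&(z>.125);print('cap ctr',np.median(pc[cap],0),cap.sum(), pc[cap].min(0),pc[cap].max(0))
from scipy.optimize import least_squares
b=m&(z>.03)&(z<.09);P=pc[b][:,:2]
f=least_squares(lambda p:np.hypot(P[:,0]-p[0],P[:,1]-p[1])-.022,[.49,.22],loss='soft_l1',f_scale=.002);print('fit',f.x,f.cost,len(P))
```

```text
bottle 0.9 [326. 176.] [0.4813 0.2262]
small_vial_a 0.82 [362. 240.] [0.565  0.2521]
small_vial_a 0.67 [427. 178.] [0.5077 0.3383]
pack 0.7 [216. 127.] [0.4003 0.1244]
tub 0.88 [246. 282.] [0.5881 0.1032]
zmax 0.33252933233770154
cap ctr [0.44935898 0.21607223 0.30897575] 41935 [0.43000163 0.17000218 0.12505292] [0.50340068 0.26999889 0.33252933]
fit [0.44629282 0.23584913] 0.012993944715787383 1396
```

View pics/w1.png

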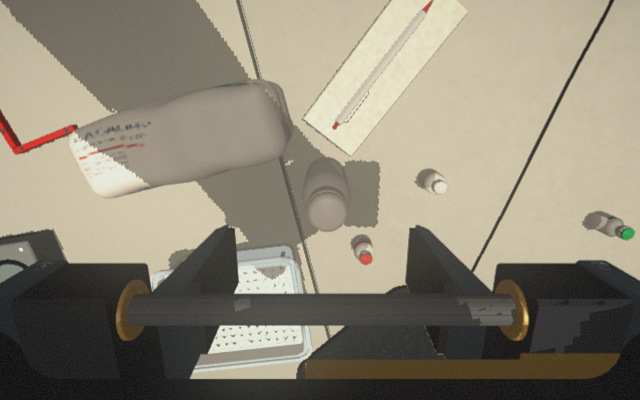

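Request:
{"method": "servo_tool", "body": {"targets": [[[0.0,-0.08,0,0],[0.0,-0.16,0,0],[0.0,-0.24,0,0],[0.0,-0.32,0,0],[0.0,-0.38,0,0]]]}}

```text
t: 3.42
tcp_pos: [0.4728, 0.0331, 0.214]
tcp_rot: [0.353, 3.122, -0.0]
contact_force: [0.3, -0.3, 0.3]
finger_gap: 1.002
grip_force: 0.0
```

Request:
{"method": "servo_tool", "body": {"targets": [[[0.0,-0.08,0,0],[0.02,-0.16,0,0],[0.04,-0.24,-0.03,0],[0.06,-0.32,-0.06,0],[0.06,-0.34,-0.08,0]]]}}

```text
t: 3.83
tcp_pos: [0.5049, -0.1384, 0.1736]
tcp_rot: [0.355, 3.12, -0.001]
contact_force: [-0.3, 0.5, -0.7]
finger_gap: 0.997
grip_force: 0.0
```

The wrist view shows the bottle from its base at about (326,172) to its cap at (327,208), with clear space between the pack on its left and the vials at (433,181) and (363,250). The gripper hides the bottom of the view, so I step further out to see the fence.

Request:
{"method": "servo_tool", "body": {"targets": [[[0.04,0.0,0.04,0],[0.08,0.0,0.06,0],[0.12,0,0.06,0],[0.14,0,0.06,0],[0.14,0,0.06,0]]]}}

```text
t: 4.25
tcp_pos: [0.5749, -0.1347, 0.2037]
tcp_rot: [0.352, 3.121, 0.0]
contact_force: [-0.4, 0.7, 0.3]
finger_gap: 1.001
grip_force: 0.0
```

Run:
```python
from h import *
from scipy.optimize import least_squares
im,d=arm.read_camera('wrist');cv2.imwrite('pics/w2.png',im[:,:,::-1]);pc=cloud('wrist',d);np.savez('w2.npz',im=im,d=d,pc=pc)
for q in ['reader_window','code_reader','charging_corner']:
    for r in arm.mark_of('wrist',q)[:3]:
        uv=np.array(r['position'])*[640,400];z=.04 if q=='reader_window' else 0;print(q,round(r['p'],2),uv.round(1),at_z('wrist',uv,z)[:2].round(4))
P1=np.load('w1.npz')['pc'];u,v=np.meshgrid(range(640),range(400))
m=(u>300)&(u<352)&(v>155)&(v<232)&(P1[...,2]>.02)
Q=P1[m];print('bottle top z',np.percentile(Q[:,2],99))
c=Q[Q[:,2]>.127];print('cap',c.mean(0),c.min(0),c.max(0))
B=Q[(Q[:,2]<.095)&(Q[:,2]>.03)];f=least_squares(lambda p:np.hypot(B[:,0]-p[0],B[:,1]-p[1])-.022,[.49,.22],loss='soft_l1',f_scale=.002);print('fit',f.x,len(B),f.cost)
# reader top
z=pc[...,2];m=(abs(z-.04)<.006)&(v<240)&(abs(pc[...,0]-.51)<.08)&(abs(pc[...,1]+.14)<.07)
print('n',m.sum(),'z',np.median(z[m])); r=cv2.minAreaRect(pc[m][:,:2].astype(np.float32)*1000);print(r)
m=(abs(z-.014)<.004)&(v<250)&(pc[...,1]<-.1)&(pc[...,1]>-.25)&(pc[...,0]>.45)&(pc[...,0]<.63)
print('fence n',m.sum(),pc[m].min(0),pc[m].max(0))
cv2.imwrite('pics/w2c.png',im[:300,:,::-1])
```

```text
reader_window 0.92 [302.7 117.7] [ 0.5079 -0.1375]
code_reader 0.82 [306.3 114.1] [ 0.5069 -0.1357]
charging_corner 0.97 [313.9 318. ] [ 0.7483 -0.1849]
charging_corner 0.75 [252.4 197.6] [ 0.5812 -0.2157]
charging_corner 0.49 [534.8 145. ] [0.5925 0.0936]
bottle top z 0.13401044599779677
cap [0.47830623 0.2243786  0.13542997] [0.39422214 0.2088644  0.12700154] [0.49592208 0.23982145 0.38356515]
fit [0.48174683 0.22373476] 910 0.0006835203964323108
n 7033 z 0.03865073737227198
((510.35205078125, -138.2383575439453), (68.15803527832031, 90.13682556152344), 86.28424072265625)
fence n 1931 [ 0.46797866 -0.22539673  0.01000745] [ 0.60735489 -0.1173282   0.01446897]
```

View pics/w2.png

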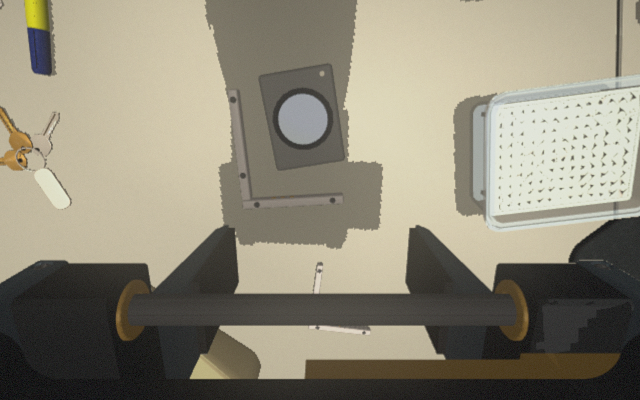

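Everything shows clearly here. The fence corner is at about (248,200), its right wall runs up to (234,92) and its far wall to (342,200). The window is at (303,118).

```bash
cat >> h.py <<'E'
from scipy.optimize import minimize
def fence_fit(pc,d,c0=(.581,-.216),th0=-.19):
    v=np.arange(400)[:,None]*np.ones((1,640));z=pc[...,2]
    R=lambda t:np.array([[np.cos(t),-np.sin(t)],[np.sin(t),np.cos(t)]])
    loc=(pc[...,:2]-np.array(c0))@R(th0)
    reg=(d>0)&(v<250)&(loc[...,0]>-.135)&(loc[...,0]<.03)&(loc[...,1]>-.03)&(loc[...,1]<.12)
    m=reg&(z>.0095)&(z<.017)&((loc[...,0]>-.012)|(loc[...,1]<.012));P=pc[m][:,:2]
    def sd(q,lo,hi):
        c=(np.array(lo)+hi)/2;h=(np.array(hi)-lo)/2;a=abs(q-c)-h
        return np.hypot(*np.maximum(a,0).T)
    def cost(p):
        q=(P-p[:2])@R(p[2])
        e=np.minimum(sd(q,[0,-.01],[.01,.1]),sd(q,[-.115,-.01],[.01,0]))
        return np.mean(np.minimum(e,.004)**2)*1e6+ .0*p[2]
    s=minimize(cost,[*c0,th0],method='Nelder-Mead',options=dict(initial_simplex=[[*c0,th0],[c0[0]+.01,c0[1],th0],[c0[0],c0[1]+.01,th0],[*c0,th0+.08]],xatol=1e-5,fatol=1e-6,maxiter=2000))
    q=(P-s.x[:2])@R(s.x[2]);a=(q[:,0]<-.02);b=(q[:,1]>.02)
    return s.x,s.fun,dict(n=len(P),right_y=np.percentile(q[a,1],[2,50,98]).round(4),far_x=np.percentile(q[b,0],[2,50,98]).round(4),xmin=q[a,0].min().round(4),ymax=q[b,1].max().round(4))
E
python3 - <<'E'
from h import *
D=np.load('w2.npz');im=D['im'];x,f,i=fence_fit(D['pc'],D['d']);print(x,f,i)
R=np.array([[np.cos(x[2]),-np.sin(x[2])],[np.sin(x[2]),np.cos(x[2])]])
rc=np.array([.51035,-.13824]);print('reader in fence',(rc-x[:2])@R,'yaw rel',-.065-x[2]);h=x[:2]+R@[-.045,.034];print('home',h)
E
```

```text
[ 0.58181229 -0.21491078 -0.16517409] 0.0003088194737591039 {'n': 1979, 'right_y': array([-0.0097, -0.0046, -0.0001]), 'far_x': array([0.0002, 0.0046, 0.0096]), 'xmin': np.float64(-0.1147), 'ymax': np.float64(0.0998)}
reader in fence [-0.08309619  0.06387715] yaw rel 0.10017408805047803
home [ 0.54301517 -0.17397444]
```

Request:
{"method": "servo_tool", "body": {"targets": [[[-0.04,0.0,-0.05,0.04],[-0.08,-0.003,-0.1,0.08],[-0.11,-0.007,-0.15,0.12],[-0.13,-0.007,-0.2,0.153],[-0.13,-0.007,-0.24,0.153]]]}}

```text
t: 4.87
tcp_pos: [0.5049, -0.1389, 0.0823]
tcp_rot: [-0.102, -3.138, -0.001]
contact_force: [0.8, 0.1, -0.2]
finger_gap: 1.0
grip_force: 0.0
```

Request:
{"method": "servo_tool", "body": {"targets": [[[0,0,-0.02,0],[0,0,-0.04,0],[0,0,-0.05,0],[0,0,-0.05,0],[0,0,-0.05,0]]]}}

```text
t: 5.28
tcp_pos: [0.5089, -0.1395, 0.0595]
tcp_rot: [0.104, 3.139, -0.0]
contact_force: [-0.7, 0.9, -0.5]
finger_gap: 0.999
grip_force: 0.0
```

Request:
{"method": "servo_tool", "body": {"targets": [[[0,0,-0.02,0],[0,0,-0.04,0],[0,0,-0.06,0],[0,0,-0.08,0],[0,0,-0.08,0]]]}}

```text
t: 5.7
tcp_pos: [0.5072, -0.139, 0.0167]
tcp_rot: [-0.104, -3.137, -0.001]
contact_force: [-0.9, -0.3, -0.9]
finger_gap: 1.002
grip_force: 0.0
```

Request:
{"method": "servo_tool", "body": {"targets": [[[0,0,0,0],[0,0,0,0],[0,0,0,0],[0,0,0,0],[0,0,0,0]]], "gripper": 1}}

```text
t: 6.12
tcp_pos: [0.5087, -0.1395, 0.0193]
tcp_rot: [0.105, 3.139, -0.0]
contact_force: [0.2, 1.4, 2.5]
finger_gap: 0.747
grip_force: 30.0
```

Request:
{"method": "servo_tool", "body": {"targets": [[[0,0,0,0],[0,0,0,0],[0,0,0,0],[0,0,0,0],[0,0,0,0]]]}}

```text
t: 6.53
tcp_pos: [0.5087, -0.1395, 0.0193]
tcp_rot: [0.105, 3.139, -0.0]
contact_force: [-1.5, 1.2, 7.3]
finger_gap: 0.745
grip_force: 30.0
```

Request:
{"method": "servo_tool", "body": {"targets": [[[0.012,-0.012,0,-0.02],[0.024,-0.025,0,-0.04],[0.037,-0.037,0,-0.06],[0.049,-0.05,0,-0.08],[0.06,-0.061,0,-0.0955]]]}}

```text
t: 6.95
tcp_pos: [0.5381, -0.1697, 0.0192]
tcp_rot: [-0.263, -3.129, -0.001]
contact_force: [-6.5, 6.5, 15.8]
finger_gap: 0.741
grip_force: 30.0
```

Request:
{"method": "servo_tool", "body": {"targets": [[[0.0,0.0,0,0],[0.0,0.0,0,0],[0.0,0.0,0,0],[0.0,0.0,0,0],[0.0,0.0,0,0]]]}}

```text
t: 7.37
tcp_pos: [0.5388, -0.17, 0.0192]
tcp_rot: [0.261, 3.13, -0.001]
contact_force: [3.3, -4.5, 4.3]
finger_gap: 0.745
grip_force: 30.0
```

Request:
{"method": "servo_tool", "body": {"targets": [[[0.001,-0.002,0,0],[0.002,-0.004,0,0],[0.003,-0.005,0,0],[0.004,-0.006,0,0],[0.005,-0.007,0,0]]]}}

```text
t: 7.78
tcp_pos: [0.5392, -0.1718, 0.0192]
tcp_rot: [-0.261, -3.127, -0.003]
contact_force: [-10.3, 15.9, 27.6]
finger_gap: 0.746
grip_force: 30.0
```

Request:
{"method": "servo_tool", "body": {"targets": [[[0.0,-0.0,0,0],[0.0,-0.001,0,0],[0.0,-0.001,0,0],[0.0,-0.001,0,0],[0.0,-0.001,0,0]]]}}

```text
t: 8.2
tcp_pos: [0.5395, -0.1724, 0.0192]
tcp_rot: [-0.261, -3.128, -0.003]
contact_force: [-7.4, 12.7, 22.3]
finger_gap: 0.743
grip_force: 30.0
```

Request:
{"method": "servo_tool", "body": {"targets": [[[0.0,-0.001,0,0],[0.0,-0.001,0,0],[0.0,-0.001,0,0],[0.0,-0.001,0,0],[0.0,-0.001,0,0]]]}}

```text
t: 8.62
tcp_pos: [0.5397, -0.173, 0.0192]
tcp_rot: [-0.261, -3.128, -0.003]
contact_force: [-4.9, 12.1, 19.8]
finger_gap: 0.744
grip_force: 30.0
```

Request:
{"method": "servo_tool", "body": {"targets": [[[0.001,0,0.0006,0],[0.002,0,0.0006,0],[0.003,-0.001,0.0006,0],[0.003,-0.001,0.0006,0],[0.003,-0.001,0.0006,0]]]}}

```text
t: 9.03
tcp_pos: [0.5402, -0.1734, 0.0191]
tcp_rot: [-0.261, -3.126, -0.003]
contact_force: [-11.2, 10.3, 21.8]
finger_gap: 0.744
grip_force: 30.0
```

Request:
{"method": "servo_tool", "body": {"targets": [[[0.001,-0.001,0,0],[0.002,-0.001,0,0],[0.002,-0.001,0,0],[0.002,-0.001,0,0],[0.002,-0.001,0,0]]]}}

```text
t: 9.45
tcp_pos: [0.5407, -0.1739, 0.0191]
tcp_rot: [-0.26, -3.125, -0.003]
contact_force: [-13.9, 9.5, 24.9]
finger_gap: 0.743
grip_force: 30.0
```

Request:
{"method": "servo_tool", "body": {"targets": [[[0.001,0,0,0],[0.001,0,0,0],[0.001,0,0,0],[0.001,0,0,0],[0.001,0,0,0]]]}}

```text
t: 9.87
tcp_pos: [0.5407, -0.1739, 0.0191]
tcp_rot: [-0.26, -3.124, -0.003]
contact_force: [-17.7, 8.0, 28.5]
finger_gap: 0.742
grip_force: 30.0
```

Request:
{"method": "servo_tool", "body": {"targets": [[[0,0,0,0],[0,0,0,0],[0,0,0,0],[0,0,0,0],[0,0,0,0]]], "gripper": 0}}

```text
t: 10.28
tcp_pos: [0.5437, -0.1753, 0.019]
tcp_rot: [-0.261, -3.13, -0.0]
contact_force: [0.4, -0.7, -0.5]
finger_gap: 0.998
grip_force: 0.0
```

Request:
{"method": "servo_tool", "body": {"targets": [[[0,0,0.02,0],[0,0,0.08,0],[0,0,0.16,0],[0.03,0.02,0.24,0],[0.06,0.04,0.3,0]]]}}

```text
t: 10.7
tcp_pos: [0.5739, -0.1555, 0.1726]
tcp_rot: [0.263, 3.13, -0.0]
contact_force: [1.3, -0.4, 0.1]
finger_gap: 0.998
grip_force: 0.0
```

Request:
{"method": "servo_tool", "body": {"targets": [[[0.02,0.02,0.04,0],[0.02,0.02,0.06,0],[0.02,0.02,0.06,0],[0.02,0.02,0.06,0],[0.02,0.02,0.06,0]]]}}

```text
t: 11.12
tcp_pos: [0.5825, -0.1456, 0.1977]
tcp_rot: [-0.262, -3.128, -0.001]
contact_force: [-0.6, -0.1, -0.5]
finger_gap: 1.004
grip_force: 0.0
```

```bash
cat >> h.py <<'E'
def look(tag):
    im,d=arm.read_camera('wrist');cv2.imwrite(f'pics/{tag}.png',im[:,:,::-1]);pc=cloud('wrist',d);np.savez(f'{tag}.npz',im=im,d=d,pc=pc)
    x,f,i=fence_fit(pc,d,(.5818,-.2149),-.165);print('fence',x.round(4),f,i)
    R=np.array([[np.cos(x[2]),-np.sin(x[2])],[np.sin(x[2]),np.cos(x[2])]])
    z=pc[...,2];v=np.arange(400)[:,None]*np.ones((1,640));loc=(pc[...,:2]-x[:2])@R
    m=(abs(z-.039)<.005)&(v<240)&(abs(loc[...,0]+.045)<.08)&(abs(loc[...,1]-.034)<.08)
    print('top z',np.median(z[m]),'rect in fence mm',cv2.minAreaRect(loc[m].astype(np.float32)*1000))
    for q,zz in [('reader_window',.04),('code_reader',0)]:
        for r in arm.mark_of('wrist',q)[:2]:
            uv=np.array(r['position'])*[640,400];p=at_z('wrist',uv,zz)[:2];print(q,round(r['p'],2),uv.round(1),p.round(4),((p-x[:2])@R).round(4))
    print('home',x[:2]+R@[-.045,.034],arm.get_state()['contact_force'])
    return im
E
python3 - <<'E'
from h import *
im=look('w3');cv2.imwrite('pics/w3c.png',cv2.resize(im[50:250,180:400,::-1],None,fx=3,fy=3,interpolation=cv2.INTER_CUBIC))
E
```

```text
fence [ 0.5829 -0.2155 -0.1707] 0.0001090626822345703 {'n': 1292, 'right_y': array([-0.0097, -0.0063, -0.0003]), 'far_x': array([0.0006, 0.0064, 0.0097]), 'xmin': np.float64(-0.1141), 'ymax': np.float64(0.0997)}
top z 0.03888516857421395 rect in fence mm ((-46.154300689697266, 34.043338775634766), (89.00212860107422, 67.54759216308594), 0.14928175508975983)
reader_window 0.61 [286.3 147.8] [ 0.5423 -0.1716] [-0.0475  0.0363]
reader_window 0.59 [256.7 184.6] [ 0.5724 -0.2067] [-0.0119  0.0068]
code_reader 0.75 [551.7 149.8] [0.5962 0.0986] [-0.0403  0.3118]
code_reader 0.58 [287.9 141.9] [ 0.5419 -0.1737] [-0.0475  0.0341]
home [ 0.54435159 -0.17429852] [-0.29466501 -0.39988522 -0.78074415]
```

View pics/w3c.png

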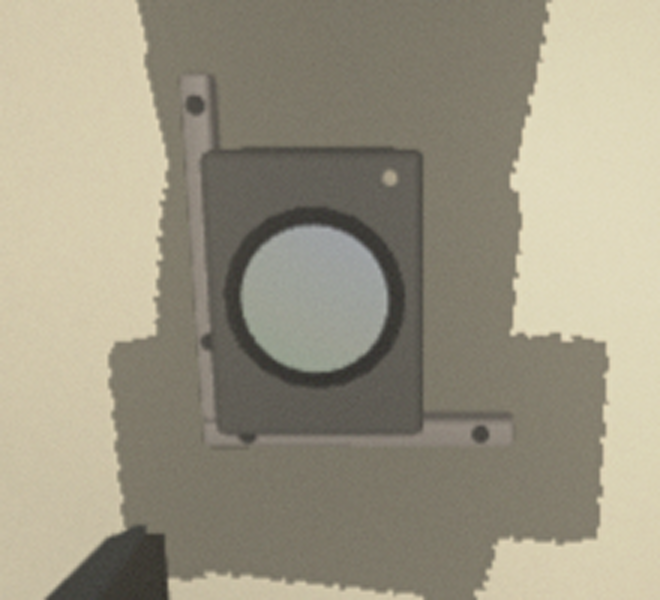

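The reader sits nearly home, perhaps 1 mm short along x; the right wall at crop x≈205 and the far wall at row ≈430 touch its edges. To be sure, I seat it with shut fingers, first from behind and then from the left.

Request:
{"method": "servo_tool", "body": {"targets": [[[-0.06,-0.01,0,0],[-0.12,-0.02,0,0],[-0.18,-0.03,0,0],[-0.225,-0.033,-0.04,0],[-0.225,-0.033,-0.1,0]]], "gripper": 1}}

```text
t: 11.68
tcp_pos: [0.4689, -0.1624, 0.1499]
tcp_rot: [0.263, 3.129, -0.001]
contact_force: [2.5, -1.4, -0.3]
finger_gap: 0.667
grip_force: 0.0
```

Request:
{"method": "servo_tool", "body": {"targets": [[[0,0,-0.07,0],[0,0,-0.14,0],[0,0,-0.2,0],[0,0,-0.25,0],[0,0,-0.28,0]]]}}

```text
t: 12.1
tcp_pos: [0.4694, -0.1614, 0.006]
tcp_rot: [-0.262, -3.127, -0.002]
contact_force: [-0.3, -0.1, -0.2]
finger_gap: 0.301
grip_force: 0.0
```

Request:
{"method": "servo_tool", "body": {"targets": [[[0.004,-0.0007,0,0],[0.008,-0.0013,0,0],[0.011,-0.0019,0,0],[0.014,-0.0024,0,0],[0.016,-0.0027,0,0]]]}}

```text
t: 12.52
tcp_pos: [0.4804, -0.1636, 0.0103]
tcp_rot: [0.261, 3.129, -0.001]
contact_force: [0.2, 0.8, -0.2]
finger_gap: 0.006
grip_force: 0.0
```

Request:
{"method": "servo_tool", "body": {"targets": [[[0.001,0,0,0],[0.002,-0.0003,0,0],[0.003,-0.0005,0,0],[0.004,-0.0007,0,0],[0.005,-0.0008,0,0]]]}}

```text
t: 12.93
tcp_pos: [0.4819, -0.1637, 0.0093]
tcp_rot: [0.261, 3.131, -0.0]
contact_force: [-0.1, 0.5, 0.2]
finger_gap: 0.001
grip_force: 0.0
```

Request:
{"method": "servo_tool", "body": {"targets": [[[0.001,0,0,0],[0.002,-0.0003,0,0],[0.003,-0.0005,0,0],[0.003,-0.0005,0,0],[0.003,-0.0005,0,0]]]}}

```text
t: 13.35
tcp_pos: [0.4833, -0.1639, 0.0091]
tcp_rot: [-0.261, -3.131, -0.0]
contact_force: [-0.8, 0.5, -1.3]
finger_gap: 0.008
grip_force: 0.6
```

Request:
{"method": "servo_tool", "body": {"targets": [[[0.001,0,0,0],[0.002,-0.0003,0,0],[0.003,-0.0005,0,0],[0.004,-0.0006,0,0],[0.004,-0.0006,0,0]]]}}

```text
t: 13.77
tcp_pos: [0.4836, -0.1638, 0.0089]
tcp_rot: [-0.261, -3.127, -0.001]
contact_force: [-12.1, 0.6, 9.1]
finger_gap: 0.008
grip_force: 6.3
```

Request:
{"method": "servo_tool", "body": {"targets": [[[0.001,0,0,0],[0.002,-0.0003,0,0],[0.003,-0.0005,0,0],[0.003,-0.0005,0,0],[0.003,-0.0005,0,0]]]}}

```text
t: 14.18
tcp_pos: [0.4836, -0.1636, 0.0086]
tcp_rot: [-0.261, -3.124, -0.002]
contact_force: [-21.2, 1.3, 15.8]
finger_gap: 0.003
grip_force: 10.3
```

Request:
{"method": "servo_tool", "body": {"targets": [[[0.001,0,0,0],[0.002,-0.0003,0,0],[0.003,-0.0005,0,0],[0.003,-0.0005,0,0],[0.003,-0.0005,0,0]]]}}

```text
t: 14.6
tcp_pos: [0.4836, -0.1635, 0.0084]
tcp_rot: [-0.26, -3.121, -0.003]
contact_force: [-29.7, -0.3, 23.0]
finger_gap: 0.004
grip_force: 14.7
```

Request:
{"method": "servo_tool", "body": {"targets": [[[-0.03,0.005,0,0],[-0.03,0.005,0.07,0],[-0.03,0.005,0.14,0],[-0.03,0.05,0.14,0],[0,0.1,0.14,0]]]}}

```text
t: 15.02
tcp_pos: [0.4884, -0.1152, 0.0811]
tcp_rot: [0.265, 3.127, -0.001]
contact_force: [-0.9, -0.2, -0.6]
finger_gap: 0.004
grip_force: 0.0
```

Request:
{"method": "servo_tool", "body": {"targets": [[[0.06,0.002,0,0],[0.13,0.002,0,0],[0.13,0.002,-0.06,0],[0.13,0.002,-0.12,0],[0.13,0.002,-0.14,0]]]}}

```text
t: 15.43
tcp_pos: [0.5523, -0.1132, 0.0062]
tcp_rot: [-0.261, -3.128, -0.001]
contact_force: [-1.5, 0.5, -0.6]
finger_gap: 0.006
grip_force: 0.0
```

Request:
{"method": "servo_tool", "body": {"targets": [[[-0.001,-0.005,0,0],[-0.002,-0.01,0,0],[-0.003,-0.015,0,0],[-0.003,-0.018,0,0],[-0.003,-0.018,0,0]]]}}

```text
t: 15.85
tcp_pos: [0.5526, -0.1234, 0.0106]
tcp_rot: [0.262, 3.129, -0.001]
contact_force: [0.4, -1.4, -0.2]
finger_gap: 0.008
grip_force: 0.0
```

Request:
{"method": "servo_tool", "body": {"targets": [[[0,-0.001,0,0],[0,-0.002,0,0],[-0.001,-0.003,0,0],[-0.001,-0.004,0,0],[-0.001,-0.004,0,0]]]}}

```text
t: 16.27
tcp_pos: [0.5514, -0.1248, 0.0093]
tcp_rot: [0.261, 3.131, -0.0]
contact_force: [-0.4, -0.4, -0.4]
finger_gap: 0.004
grip_force: 0.0
```

Request:
{"method": "servo_tool", "body": {"targets": [[[0,-0.001,0,0],[0,-0.002,0,0],[-0.001,-0.003,0,0],[-0.001,-0.004,0,0],[-0.001,-0.004,0,0]]]}}

```text
t: 16.68
tcp_pos: [0.5509, -0.1268, 0.0092]
tcp_rot: [-0.261, -3.131, -0.0]
contact_force: [-0.2, -0.7, -0.4]
finger_gap: 0.005
grip_force: 0.0
```

Request:
{"method": "servo_tool", "body": {"targets": [[[0,-0.001,0,0],[0,-0.002,0,0],[0,-0.003,0,0],[0,-0.003,0,0],[0,-0.003,0,0]]]}}

```text
t: 17.1
tcp_pos: [0.5509, -0.1282, 0.0092]
tcp_rot: [-0.261, -3.131, 0.0]
contact_force: [-0.5, -0.1, -0.5]
finger_gap: 0.004
grip_force: 0.0
```

Request:
{"method": "servo_tool", "body": {"targets": [[[0,-0.001,0,0],[0,-0.002,0,0],[0,-0.003,0,0],[0,-0.003,0,0],[0,-0.003,0,0]]]}}

```text
t: 17.52
tcp_pos: [0.5509, -0.1297, 0.0092]
tcp_rot: [-0.261, -3.131, -0.0]
contact_force: [-0.4, 1.7, 0.7]
finger_gap: 0.006
grip_force: 0.8
```

Request:
{"method": "servo_tool", "body": {"targets": [[[0,-0.001,0,0],[0,-0.002,0,0],[0,-0.003,0,0],[0,-0.003,0,0],[0,-0.003,0,0]]]}}

```text
t: 17.93
tcp_pos: [0.5508, -0.13, 0.0093]
tcp_rot: [-0.262, -3.13, -0.002]
contact_force: [-0.3, 17.9, 6.5]
finger_gap: 0.007
grip_force: 9.1
```

Request:
{"method": "servo_tool", "body": {"targets": [[[0,-0.001,0,0],[0,-0.002,0,0],[0,-0.003,0,0],[0,-0.003,0,0],[0,-0.003,0,0]]]}}

```text
t: 18.35
tcp_pos: [0.5507, -0.1302, 0.0095]
tcp_rot: [-0.262, -3.129, -0.004]
contact_force: [1.0, 34.9, 13.5]
finger_gap: 0.007
grip_force: 17.8
```

Request:
{"method": "servo_tool", "body": {"targets": [[[0.005,0.03,0,0],[0.005,0.03,0.07,0],[0.005,0.03,0.15,0],[0.03,0,0.23,0],[0.066,-0.023,0.3,0]]]}}

```text
t: 18.77
tcp_pos: [0.5821, -0.1436, 0.1593]
tcp_rot: [-0.26, -3.13, 0.0]
contact_force: [1.1, -0.3, 0.6]
finger_gap: 0.005
grip_force: 0.0
```

Request:
{"method": "servo_tool", "body": {"targets": [[[0,0,0.08,0],[0,0,0.08,0],[0,0,0.08,0],[0,0,0.08,0],[0,0,0.08,0]]]}}

```text
t: 19.18
tcp_pos: [0.5821, -0.1433, 0.1961]
tcp_rot: [-0.261, -3.129, -0.001]
contact_force: [-0.4, 0.2, -0.4]
finger_gap: 0.004
grip_force: 0.0
```

Run:
```python
from h import *
im=look('w4');cv2.imwrite('pics/w4c.png',cv2.resize(im[50:250,180:400,::-1],None,fx=3,fy=3,interpolation=cv2.INTER_CUBIC))
# window glass blob
g=im.astype(int).sum(2);sub=np.zeros_like(g,np.uint8);sub[60:230,220:360]=1
b=((im[...,2].astype(int)-im[...,0]>5)&(g>330)&(sub>0)).astype(np.uint8)
n,l,s,c=cv2.connectedComponentsWithStats(b);k=1+np.argmax(s[1:,4]);cn,_=cv2.findContours((l==k).astype(np.uint8),0,1)
e=cv2.fitEllipse(max(cn,key=len));print(e,s[k]);p=at_z('wrist',e[0],.04);print('window world',p)
sc,_=arm.read_camera('scene');tp,_=arm.read_camera('top')
a=arm.mark_of('scene','reader_window')[:1];t=arm.mark_of('top','reader_window')[:1]
for cam,r in (('scene',a),('top',t)): print(cam,[(at_z(cam,np.array(q['position'])*[640,400],.04)[:2]) for q in r])
print(proj('wrist',[*p[:2],.04]))
```

```text
fence [ 0.5831 -0.2152 -0.1676] 2.0893356328709995e-05 {'n': 1152, 'right_y': array([-0.0096, -0.0064, -0.0003]), 'far_x': array([0.0005, 0.0063, 0.0096]), 'xmin': np.float64(-0.114), 'ymax': np.float64(0.0993)}
top z 0.03884631508891301 rect in fence mm ((-44.07588577270508, 34.05127716064453), (89.53106689453125, 67.93739318847656), 0.023639854043722153)
reader_window 0.81 [282.1 149.1] [ 0.5422 -0.1733] [-0.0473  0.0345]
code_reader 0.65 [285.1 144. ] [ 0.5429 -0.1746] [-0.0464  0.0333]
home [ 0.544415   -0.17417346] [-0.16190544  0.03594055  0.3793068 ]Traceback (most recent call last):
  File "<stdin>", line 7, in <module>
cv2.error: OpenCV(4.12.0) /io/opencv/modules/imgproc/src/shapedescr.cpp:361: error: (-201:Incorrect size of input array) There should be at least 5 points to fit the ellipse in function 'fitEllipseNoDirect'
```

View pics/w4c.png

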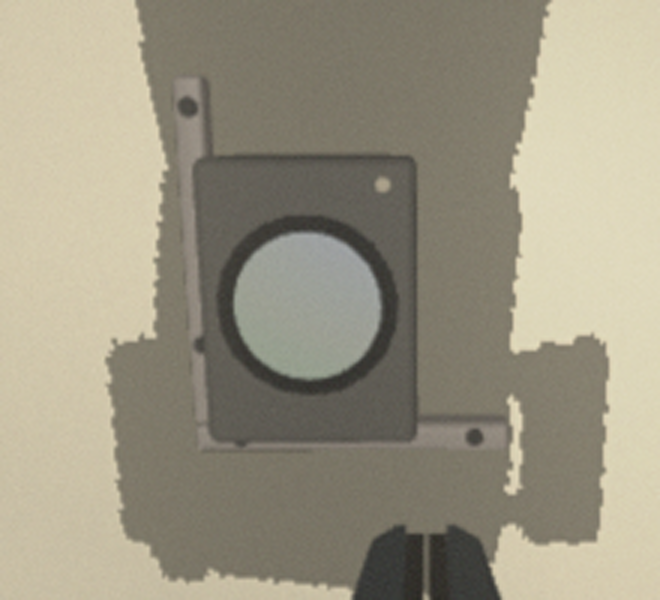

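Run:
```python
from h import *
im=np.load('w4.npz')['im'];g=cv2.cvtColor(im,cv2.COLOR_RGB2GRAY)
for nm,b in (('glass',(g>115)),('ring+',(g<75))):
    m=np.zeros_like(g);m[110:185,235:330]=b[110:185,235:330]
    n,l,s,c=cv2.connectedComponentsWithStats(m.astype(np.uint8))
    for k in range(1,n):
        if s[k,4]>600:
            cn,_=cv2.findContours((l==k).astype(np.uint8),0,1);e=cv2.fitEllipse(max(cn,key=len))
            print(nm,s[k],np.round(e[0],1),np.round(e[1],1),at_z('wrist',e[0],.04)[:2],at_z('wrist',e[0],.0388)[:2])
for cam in ('scene','top'):
    arm.read_camera(cam)
    for q in arm.mark_of(cam,'reader_window')[:1]: print(cam,q['p'],at_z(cam,np.array(q['position'])*[640,400],.04)[:2])
print(arm.get_state()['tcp_pos'])
```

```text
glass [235 110  14  75 820] [240.5 156.5] [ 11.9 106.2] [ 0.54275274 -0.213233  ] [ 0.54290883 -0.21354199]
glass [319 110  11  75 762] [324.4 146. ] [ 10.  113.5] [ 0.54612263 -0.13398988] [ 0.54629112 -0.13400697]
glass [ 258  128   49   48 1880] [282.  151.4] [47.2 48.8] [ 0.54450173 -0.17387761] [ 0.54466426 -0.17404163]
ring+ [252 122  61  60 832] [282.1 151.2] [58.2 60. ] [ 0.54434432 -0.17373284] [ 0.54450627 -0.17389632]
scene 0.83 [ 0.54081014 -0.17063478]
[ 0.58283662 -0.14351188  0.19696566]
```

Request:
{"method": "servo_tool", "body": {"targets": [[[-0.02,0.08,0.01,0],[-0.04,0.16,0.02,0],[-0.06,0.24,0.02,0],[-0.08,0.32,0.02,0],[-0.1,0.39,0.02,0]]], "gripper": 0}}

```text
t: 19.95
tcp_pos: [0.5322, 0.0533, 0.2075]
tcp_rot: [0.262, 3.13, 0.0]
contact_force: [0.2, 0.6, -0.6]
finger_gap: 0.34
grip_force: 0.0
```

Request:
{"method": "servo_tool", "body": {"targets": [[[-0.02,0.08,0,0],[-0.04,0.16,0,0],[-0.07,0.24,0,0],[-0.1,0.32,0,0],[-0.102,0.343,0,0]]]}}

```text
t: 20.37
tcp_pos: [0.4799, 0.2264, 0.2074]
tcp_rot: [-0.258, -3.131, -0.001]
contact_force: [0.3, 0.1, -0.3]
finger_gap: 0.703
grip_force: 0.0
```

Request:
{"method": "servo_tool", "body": {"targets": [[[0,0,0,0],[0,0,0,0],[0,0,0,0],[0,0,0,0],[0,0,0,0]]]}}

```text
t: 20.78
tcp_pos: [0.4824, 0.2218, 0.2073]
tcp_rot: [-0.264, -3.13, 0.0]
contact_force: [0.3, 0.5, 0.5]
finger_gap: 0.997
grip_force: 0.0
```

Request:
{"method": "servo_tool", "body": {"targets": [[[-0.001,0.003,-0.07,0],[-0.001,0.003,-0.14,0],[-0.001,0.003,-0.2,0],[-0.001,0.003,-0.25,0],[-0.001,0.003,-0.28,0]]]}}

```text
t: 21.2
tcp_pos: [0.4806, 0.2231, 0.0647]
tcp_rot: [-0.263, -3.128, 0.002]
contact_force: [0.0, -0.1, 0.4]
finger_gap: 1.003
grip_force: 0.0
```

Request:
{"method": "servo_tool", "body": {"targets": [[[0,0,0,0],[0,0,0,0],[0,0,0,0],[0,0,0,0],[0,0,0,0]]]}}

```text
t: 21.62
tcp_pos: [0.4822, 0.2246, 0.0686]
tcp_rot: [0.262, 3.129, 0.001]
contact_force: [-0.1, -0.3, 0.3]
finger_gap: 1.003
grip_force: 0.0
```

Request:
{"method": "servo_tool", "body": {"targets": [[[0,0,0,0],[0,0,0,0],[0,0,0,0],[0,0,0,0],[0,0,0,0]]], "gripper": 1}}

```text
t: 22.03
tcp_pos: [0.4815, 0.2244, 0.0675]
tcp_rot: [0.261, 3.131, 0.0]
contact_force: [0.2, 0.4, 1.3]
finger_gap: 0.669
grip_force: 0.0
```

Request:
{"method": "servo_tool", "body": {"targets": [[[0,0,0,0],[0,0,0,0],[0,0,0,0],[0,0,0,0],[0,0,0,0]]]}}

```text
t: 22.45
tcp_pos: [0.4814, 0.2244, 0.0673]
tcp_rot: [-0.261, -3.131, 0.0]
contact_force: [0.5, 0.0, -0.9]
finger_gap: 0.475
grip_force: 30.0
```

Request:
{"method": "servo_tool", "body": {"targets": [[[0,0,0,0],[0,0,0,0],[0,0,0,0],[0,0,0,0],[0,0,0,0]]]}}

```text
t: 22.87
tcp_pos: [0.4814, 0.2244, 0.0674]
tcp_rot: [-0.261, -3.131, 0.0]
contact_force: [-0.0, 0.8, -1.1]
finger_gap: 0.478
grip_force: 30.0
```

Request:
{"method": "servo_tool", "body": {"targets": [[[0,0,0.02,0],[0,0,0.06,0],[0,0,0.11,0],[0,0,0.16,0],[0,0,0.2,0]]]}}

```text
t: 23.28
tcp_pos: [0.4818, 0.2245, 0.1698]
tcp_rot: [0.261, 3.13, 0.001]
contact_force: [0.5, 0.4, -1.2]
finger_gap: 0.476
grip_force: 30.0
```

Request:
{"method": "servo_tool", "body": {"targets": [[[0,0,0.05,0],[0,0,0.1,0],[0,0,0.13,0],[0,0,0.15,0],[0,0,0.15,0]]]}}

```text
t: 23.7
tcp_pos: [0.4823, 0.2247, 0.2448]
tcp_rot: [0.261, 3.128, 0.002]
contact_force: [1.2, -0.2, -0.9]
finger_gap: 0.477
grip_force: 30.0
```

Request:
{"method": "servo_tool", "body": {"targets": [[[0.004,-0.025,0,0],[0.012,-0.075,0,0],[0.02,-0.125,0,0],[0.028,-0.175,0,0],[0.036,-0.225,0,0]]]}}

```text
t: 24.12
tcp_pos: [0.4987, 0.1101, 0.241]
tcp_rot: [-0.261, -3.129, 0.001]
contact_force: [0.9, 0.4, -0.7]
finger_gap: 0.479
grip_force: 30.0
```

Request:
{"method": "servo_tool", "body": {"targets": [[[0.008,-0.05,0,0],[0.016,-0.1,0,0],[0.024,-0.15,0,0],[0.032,-0.2,0,0],[0.04,-0.25,0,0]]]}}

```text
t: 24.53
tcp_pos: [0.5185, -0.0149, 0.241]
tcp_rot: [-0.261, -3.128, 0.0]
contact_force: [0.2, 1.1, -1.6]
finger_gap: 0.476
grip_force: 30.0
```

Request:
{"method": "servo_tool", "body": {"targets": [[[0.008,-0.05,0,0],[0.016,-0.1,0,0],[0.024,-0.15,0,0],[0.032,-0.2,0,0],[0.04,-0.25,0,0]]]}}

```text
t: 24.95
tcp_pos: [0.5384, -0.1398, 0.2408]
tcp_rot: [-0.261, -3.128, -0.001]
contact_force: [0.8, 0.6, -1.0]
finger_gap: 0.48
grip_force: 30.0
```

Request:
{"method": "servo_tool", "body": {"targets": [[[0.005,-0.03,0,0],[0.008,-0.05,0,0],[0.01,-0.072,0,0],[0.01,-0.072,0,0],[0.01,-0.072,0,0]]]}}

```text
t: 25.37
tcp_pos: [0.5443, -0.1739, 0.2421]
tcp_rot: [-0.262, -3.13, -0.0]
contact_force: [0.1, -0.2, -1.4]
finger_gap: 0.48
grip_force: 30.0
```

```bash
cat > b.py <<'E'
from h import *
from scipy.optimize import least_squares
import sys
tag=sys.argv[1]
t=arm.get_state()['tcp_pos'];print('tcp',t)
for cam in ('wrist','scene','top'):
    im,d=arm.read_camera(cam);pc=cloud(cam,d);np.savez(f'{tag}{cam}.npz',im=im,d=d,pc=pc)
    cv2.imwrite(f'pics/{tag}{cam}.png',im[:,:,::-1])
    zb=t[2]-.0674
    m=(d>0)&(np.hypot(pc[...,0]-t[0],pc[...,1]-t[1])<.035)&(pc[...,2]>zb-.006)&(pc[...,2]<t[2]-.008)
    Q=pc[m];print(cam,len(Q))
    if cam!='top' and len(Q)>60:
        print(' z range',np.percentile(Q[:,2],[0,1,5]))
        B=Q
        f=least_squares(lambda p:np.hypot(B[:,0]-p[0]-p[2]*(B[:,2]-zb),B[:,1]-p[1]-p[3]*(B[:,2]-zb))-.022,[t[0],t[1],0,0],loss='soft_l1',f_scale=.001)
        print(' base xy',f.x[:2],'slope',f.x[2:],'rms',np.sqrt(np.mean(f.fun**2)))
    r=arm.mark_of(cam,'bottle')[:1]
    for q in r: print(' base mark',q['p'],at_z(cam,np.array(q['position'])*[640,400],zb)[:2],np.array(q['position'])*[640,400],'exp',proj(cam,[t[0],t[1],zb]))
E
python3 b.py h1; python3 -c "
import cv2
im=cv2.imread('pics/h1scene.png');cv2.imwrite('pics/h1c.png',cv2.resize(im[130:330,220:440],None,fx=3,fy=3,interpolation=cv2.INTER_CUBIC))"
```

```text
tcp [ 0.54426253 -0.17391169  0.24205876]
wrist 1575
 z range [0.17528449 0.17753866 0.18242412]
 base xy [ 0.54358876 -0.17364054] slope [-0.00103241  0.00583589] rms 0.00016396873365835153
 base mark 0.75 [ 0.54466785 -0.17249159] [322.112 215.48 ] exp [320.07026676 215.26352598]
scene 646
 z range [0.17640353 0.17801967 0.18120584]
 base xy [ 0.54234277 -0.17305088] slope [ 2.67057781e-03 -9.04699998e-05] rms 0.0007802665372204024
 base mark 0.9 [ 0.537304   -0.17525603] [360.576 223.6  ] exp [363.42573083 222.03672539]
top 0
```

View pics/h1c.png

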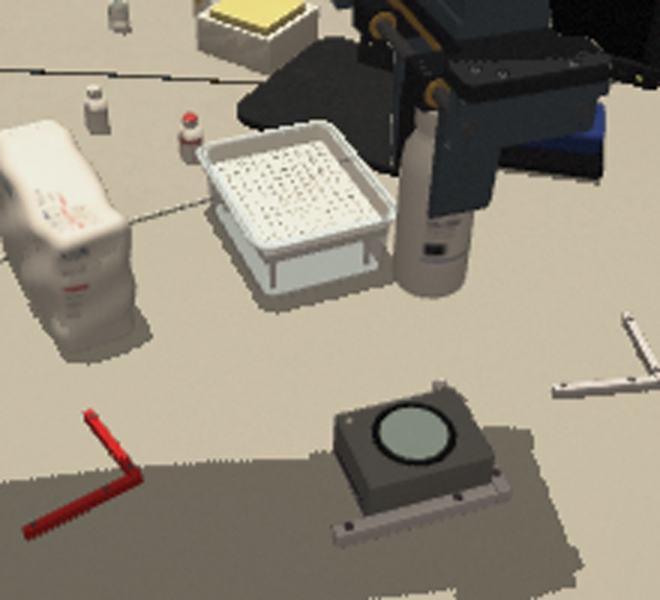

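The bottle hangs upright in the grip over the reader, and the pack, tub and vials still stand where they were. Now I lower it slowly.

Request:
{"method": "servo_tool", "body": {"targets": [[[0.002,0,-0.04,0],[0.002,0,-0.08,0],[0.002,0,-0.12,0],[0.002,0,-0.16,0],[0.002,0,-0.19,0]]]}}

```text
t: 26.08
tcp_pos: [0.5451, -0.1736, 0.146]
tcp_rot: [-0.261, -3.13, -0.0]
contact_force: [0.9, 0.5, -2.4]
finger_gap: 0.476
grip_force: 30.0
```

Request:
{"method": "servo_tool", "body": {"targets": [[[0,0,-0.015,0],[0,0,-0.03,0],[0,0,-0.04,0],[0,0,-0.047,0],[0,0,-0.05,0]]]}}

```text
t: 26.5
tcp_pos: [0.5457, -0.1741, 0.1224]
tcp_rot: [0.261, 3.13, -0.0]
contact_force: [-0.1, -0.5, -1.7]
finger_gap: 0.477
grip_force: 30.0
```

Request:
{"method": "servo_tool", "body": {"targets": [[[0,0,-0.004,0],[0,0,-0.006,0],[0,0,-0.008,0],[0,0,-0.008,0],[0,0,-0.008,0]]]}}

```text
t: 26.92
tcp_pos: [0.5456, -0.1741, 0.1186]
tcp_rot: [0.261, 3.131, -0.0]
contact_force: [1.5, 0.5, -1.4]
finger_gap: 0.476
grip_force: 30.0
```

Request:
{"method": "servo_tool", "body": {"targets": [[[0,0,0,0],[0,0,0,0],[0,0,0,0],[0,0,0,0],[0,0,0,0]]]}}

```text
t: 27.33
tcp_pos: [0.5455, -0.1741, 0.1184]
tcp_rot: [-0.261, -3.131, 0.0]
contact_force: [-0.3, -0.1, -1.5]
finger_gap: 0.474
grip_force: 30.0
```

```bash
python3 b.py h2; python3 -c "
import cv2
im=cv2.imread('pics/h2scene.png');cv2.imwrite('pics/h2c.png',cv2.resize(im[170:340,240:440],None,fx=3.5,fy=3.5,interpolation=cv2.INTER_CUBIC))"
```

```text
tcp [ 0.54548913 -0.17410215  0.11841142]
wrist 1582
 z range [0.05174725 0.05389306 0.05858088]
 base xy [ 0.54484201 -0.17419191] slope [-0.00092747  0.00497189] rms 0.0001682882121005312
 base mark 0.78 [ 0.54803519 -0.17295954] [323.008 218.32 ] exp [320.85562895 215.27681178]
scene 467
 z range [0.05227835 0.05332577 0.05623539]
 base xy [ 0.54336762 -0.17339594] slope [ 0.00303884 -0.00635141] rms 0.0007278205778342765
 base mark 0.81 [ 0.53976308 -0.17178253] [355.776 270.12 ] exp [358.84122313 269.90577317]
top 0
 base mark 0.41 [0.56455128 0.23887874] [242.624 204.48 ] exp [392.01468517 210.74781478]
```

View pics/h2c.png

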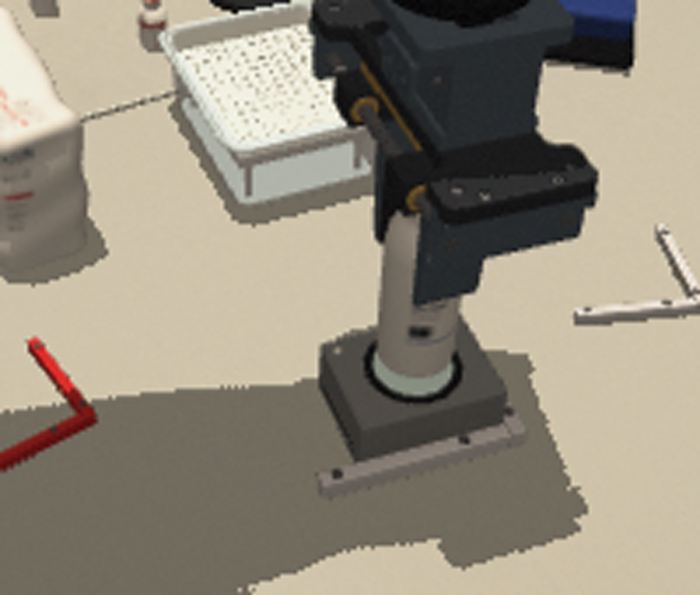

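The bottle hovers inside the ring, but the scene view hints that it is about 2 mm off towards the right. I check that in the scene picture alone, where the calibration error is common to both.

Run:
```python
from h import *
im=np.load('h1scene.npz')['im'];g=cv2.cvtColor(im,cv2.COLOR_RGB2GRAY)
m=np.zeros_like(g);m[258:292,335:380]=(g[258:292,335:380]>85)
n,l,s,c=cv2.connectedComponentsWithStats(m)
for k in range(1,n):
    if s[k,4]>200:
        cn,_=cv2.findContours((l==k).astype(np.uint8),0,1);e=cv2.fitEllipse(max(cn,key=len));print('glass',s[k],e,at_z('scene',e[0],.04)[:2])
im=np.load('h2scene.npz')['im'];g=cv2.cvtColor(im,cv2.COLOR_RGB2GRAY)
for r in range(258,290,2): print(r,' '.join('%3d'%x for x in g[r,340:378]))
# predicted silhouettes for axis positions
a=np.linspace(0,2*np.pi,200)
for xy in [(.5448,-.1742),(.5434,-.1734),(.5408,-.1706)]:
    o=[]
    for z in (.051,.065): 
        q=np.array([proj('scene',[xy[0]+.022*np.cos(t),xy[1]+.022*np.sin(t),z]) for t in a]);o.append((z,q.min(0).round(1),q.max(0).round(1)))
    print(xy,o)
```

```text
glass [335 258  45  15 284] ((359.4272766113281, 263.7617492675781), (13.452157020568848, 49.76910400390625), 93.38028717041016) [ 0.56227158 -0.15175901]
glass [347 266  22  17 304] ((357.5453796386719, 274.0111389160156), (16.131006240844727, 21.870237350463867), 100.537841796875) [ 0.54353434 -0.17389739]
258 196 196 196 196 197 198 196 195 123  98  99 104 105 106 108 109 110 101  86  79  78  84  92  85  84  88  99 107 105 105 101 165 195 197 196 196 197 197
260 197 197 196 195 196 196 196 195 100  97 101 103 104 107 108 109 109 106 102 102  97 100 100 102 101 102 109 108 108 105  97  86 165 195 197 195 197 196
262 196 196 197 196 197 197 196 173  98  97 101 102 104 106 108 109 108 103 101 103 110 110 110 111 108 110 109 107 106 101  89  77  83 138 194 197 197 195
264 126 122 121 122 122 109  87  92  94  97 102 103 104 108 108 108  86  42  32  40  32  32  52  81 102 110 107 105 101  91  85  75  76  78 138 194 197 197
266  79  81  77  77  76  77  76  82  94  97 100 102 104 106 107 104  96  74  67  66  61  63  81 101 109 101  91  90 101  98  77  76  76  76  75 103 193 197
268  76  7
[... 1392 characters left out ...]
4
286  70  74  78  76  78  75  76  75  76  77  75  77  75  76  74  76  74  75  75  73  73  74  75  75  76  77  76  73  70  64  62  60  60  59  59  58  59  57
288  52  71  75  76  75  76  76  76  75  76  77  76  76  76  76  78  76  75  76  73  70  68  64  59  60  60  59  59  60  59  59  59  59  57  58  59  56  57
(0.5448, -0.1742) [(0.051, array([347.5, 262.1]), array([369.7, 278.4])), (0.065, array([347.9, 257.1]), array([370.4, 273.4]))]
(0.5434, -0.1734) [(0.051, array([346.7, 262. ]), array([368.9, 278.4])), (0.065, array([347.1, 257.1]), array([369.5, 273.4]))]
(0.5408, -0.1706) [(0.051, array([344.8, 261.6]), array([367. , 277.9])), (0.065, array([345.2, 256.6]), array([367.6, 272.9]))]
```

Laterally, the scene picture has the window at column 357.5 and the bottle base at column 357.6, and the depth fits of bottle and window agree within 1 mm. I lower it about 1.5 mm, let it settle and hand in.

Request:
{"method": "servo_tool", "body": {"targets": [[[0,0,-0.001,0],[0,0,-0.002,0],[0,0,-0.003,0],[0,0,-0.003,0],[0,0,-0.003,0]]]}}

```text
t: 28.05
tcp_pos: [0.5454, -0.1741, 0.1168]
tcp_rot: [-0.261, -3.131, -0.0]
contact_force: [-0.1, -0.0, -0.8]
finger_gap: 0.477
grip_force: 30.0
```

Request:
{"method": "servo_tool", "body": {"targets": [[[0,0,0,0],[0,0,0,0],[0,0,0,0],[0,0,0,0],[0,0,0,0]]]}}

```text
t: 28.47
tcp_pos: [0.5455, -0.1741, 0.1169]
tcp_rot: [0.261, 3.131, -0.0]
contact_force: [-0.2, -0.3, -1.0]
finger_gap: 0.474
grip_force: 30.0
```

```bash
python3 b.py h3 | head -6; python3 -c "
from workcell import arm
s=arm.get_state();print(s['t'],s['contact_force'],s['tcp_pos']);print(arm.sign_off())"
```

```text
tcp [ 0.5454961  -0.17413296  0.11691243]
wrist 1585
 z range [0.05034351 0.05253397 0.05702713]
 base xy [ 0.54483618 -0.1742243 ] slope [-0.00120659  0.00580171] rms 0.00016845409591990286
 base mark 0.95 [ 0.54756088 -0.17339464] [322.304 217.8  ] exp [320.81559945 215.28998166]
scene 463
28.7667 [ 0.02261834 -0.12572943 -1.25674729] [ 0.545476   -0.17413101  0.11687993]
the job is handed in; nothing more can be done
None
```

The reader is seated flush against both fence walls, and the bottle is held still and upright about 1 cm above its window, centred to about 1 mm; I handed the job in at about 29 s, and no verdict came back.

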